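Erect the freezer box and fit its divider

TASK

Fold the three hinged walls of the cardboard freezer box fully upright, then stand the loose white divider on its long edge across the middle of the box, its ends between the guide ribs of the two side walls and its lower edge right down on the box floor. The divider lies flat on the desk; the slanted metal rest is there to lean it on while you change your grip to its upper edge. Let go of everything at the end, and leave the jar, the timer and the dropper bottle where they stand.

Things in the scene. Friction and masses are not known exactly. Their poses are not given: they have to be found in the camera images.
- freezer_box: Open cardboard box fixed to the desk, floor 132 x 132 x 6 mm. Origin: centre of the underside, on the desk; z up. Its rear wall (+x) already stands. The left (+y), right (-y) and front (-x) walls are hinged and splay outward; each hinge line is 61 mm from the origin at 6 mm height. An upright wall's outer face is 66 mm from the origin, its top 56 mm above the desk.
- slot (a point): Middle of the box floor's top (6 mm above the desk). At box x = 0, on the inner faces of the left and right walls, are two guide ribs each, 15 mm apart, 10 mm proud, flaring to about 24 mm at the top. With the walls up (122 mm apart inside) they form the two slots for the ends of the divider.
- left_wall (a joint): Angle of the left (+y) wall, 50 mm from hinge to free edge, 130 mm long, 5 mm thick. 0: flat outward, 1.571: upright against a firm stop; starts part raised. Stiff crease (0.04 N m), stays where it is left. Closed fingers outside its free edge can push it up with a few newtons if they rise with the edge along its arc; a level push on a low wall jams.
- right_wall (a joint): Angle of the right (-y) wall, the same.
- front_wall (a joint): Angle of the front (-x) wall, the same.
- left_wall_edge (a point): Middle of the free edge of the left wall, mid thickness.
- right_wall_edge (a point): Middle of the free edge of the right wall.
- front_wall_edge (a point): Middle of the free edge of the front wall.
- divider: White plastic board, 114 mm (its y axis) x 60 mm (its x axis) x 10 mm (its z axis, thickness), about 60 g, the same either way round. Origin at its centre. Starts flat on the desk. In the box its long axis lies along box y and its 60 mm side is vertical: centre 36 mm, upper edge 66 mm above the desk (10 mm above the walls).
- slant_rest: Aluminium rest fixed to the desk, 85 x 110 mm, for a board leaning at 45 degrees. Origin on the desk, 12 mm in front (-x) of the centre of its 6 mm base plate; z up. Two cheeks at y = +-43 mm, 24 mm wide, free space of 62 mm between, carry the slope, 46 mm long, which rises toward its +x. A lip about 11 mm high stands at the foot of each cheek.
- rest_foot (a point): Foot of the rest's slope, where it meets the lip, mid width, 35 mm above the desk. In the rest's axes uphill is (0.707, 0, 0.707), the outward normal (-0.707, 0, 0.707). A board laid here has its long axis along the rest's y, its lower edge at the foot, and the top 14 mm of its 60 mm side free.
- iodine_jar: Bystander: dark jar with white lid, 59 mm wide, 77 mm high; origin under its centre.
- timer: Bystander: small white bench timer, 64 x 64 x 18 mm; origin under its centre.
- drop_bottle: Bystander: small white dropper bottle with cap, 34 mm wide, 70 mm high; origin under its centre.

How it is judged:
By the outcome, as a careful person would: the job done as asked, in the order asked, and still so for the second after the job is handed in, with the robot touching nothing.
It also fails if it takes over 72 s, if anything falls off the work surface, if the arm or the gripper's body presses on something with over 40 N, if the wrist force passes 120 N, or if a joint passes its speed limit or range.

ROBOT

A 6-joint arm with a two-finger parallel gripper is mounted at the origin on a cart in front of the work surface, level with it; the furniture and walls round the work are solid. World frame = base frame: x ahead of the robot, y to its left, z up, the work surface at z = 0. Lengths are in mm, angles in rad, forces in N, time in s.
With the tool pointing down it reaches from about 350 to 775 mm from the base axis. Payload 7.3 kg.
Tool frame: the origin (TCP) lies on the mounting face of the last link; the fingertips stand 178 mm ahead of it and the grasp point (between the pads) lies 159 mm ahead of it; z points along the fingers, y is the line along which they close (so a half turn about z gives the same grasp; the last joint's range is limited). The gripper opens to 92 mm and grips with 3 to 60 N. Pads are 19 mm wide; open, the fingers measure 130 mm over their backs; the gripper's body (75 mm by 190 mm) begins 47 mm behind the grasp point.
Start: joints at [1.121, 0.342, 1.524, -0, 1.275, -0.146], TCP at [157.031, 500.968, 404.741] pointing down, gripper open.
Joint ranges: [-2.53, 2.53], [-0.77, 2.02], [0.04, 2.7], [-1, 4.14], [0.28, 2.66], [-3.11, 3.11]. Speed limits (rad/s): [2.57, 2.57, 3.14, 3.14, 3.14, 3.14].

INTERFACE

Orientations are given as [roll, pitch, yaw] about the fixed x, y, z axes, in that order (R = Rz(yaw) Ry(pitch) Rx(roll)).
In Python, from plant import bot, imaging, readout, close_job gives the robot as it stands (bot), with the cameras (imaging), the job as plain functions and the readings (readout).
- The arm moves only by the shell command python3 shift.py 'ROWS'. ROWS is a JSON list of rows, 1 to 5 of them, each of 5 numbers: the finger opening in mm, then dx, dy, dz in mm, then a turn about the tool's z in rad; each row is the pose to reach, as a shift and turn from the pose commanded when the command began, along the tool's axes at that moment; what a row does not reach only later rows make up. A row lasts 1/8 s, in which the tool goes at most 62.5 mm and 0.188 rad, less where a joint would pass 70% of its speed; a pose out of reach is approached as far as the arm can. The fingers move at their own pace and stop on an object; the grip force is fixed at half the most. Time passes only in rows, so rows that do not move let the fingers close. It prints the time, the measured TCP pose, the force, the opening and the grip force at its end.
- readout.get_obs(): the state, without advancing time (a new reading comes with each control period).
- imaging.capture(name): name is "side" or "top"; returns a dict with "color" (480x640x3 uint8, red, green, blue), "K" (3x3 intrinsics, pixels), "R" (3x3) and "t" (3): a world point X has camera coordinates R X + t. Camera axes: x right, y down, z forward; pixel columns grow to the right and rows downward; lengths in mm; the calibration is good to about 2 mm. A picture is of the moment at which its call begins. There is no depth.
- close_job(): hands the job in; it is judged then, once.
The state is a dict: "time": time; "joint_positions": joint angles; "dq": joint speeds; "tau": joint torques, N m; "tool_pos": TCP position; "tcp_rot": TCP orientation; "contact_force": force on the tool from outside, world axes, zero at the start; "moment": the same for the moment, N m; "grip_width": finger opening in mm; "finger_force": force on a finger pad.
Only numpy, scipy, OpenCV 4.12 (cv2) and the standard library are available. Lean on these libraries where they do the work, as an engineer would, in place of code of your own. Each camera call takes 0.05 s, during which the arm holds its last target. There are 200 camera calls.

## Working session

There is one attempt and no reset: what is moved stays moved. The work goes in short steps, Python scripts to look and compute and a shell command to move; the robot and the scene stay as the last step left them, time stands still between calls to the robot, and variables do not carry over. Pictures are saved under pics/ and viewed, at most 10 in all, crops included, and the job is handed in when it is done.

```bash
ls; mkdir -p pics
python3 - <<'E'
from plant import bot, imaging, readout, close_job
import cv2
for n in ["side","top"]:
    c=imaging.capture(n); cv2.imwrite(f"pics/{n}0.png",c["color"][:,:,::-1])
    print(n,c["K"].tolist(),c["R"].round(4).tolist(),c["t"].round(1).tolist())
o=readout.get_obs(); print(o)
E
```

```text
pics
plant.py
shift.py
side [[594.5943031752855, 0.0, 328.4614901389039], [0.0, 594.5943031752855, 242.37582497016507], [0.0, 0.0, 1.0]] [[-0.9843, -0.1764, 0.0052], [-0.0684, 0.3543, -0.9326], [0.1626, -0.9184, -0.3608]] [564.5, 115.6, 993.7]
top [[440.1344650460153, 0.0, 315.1869186483451], [0.0, 440.1344650460153, 238.71483768314988], [0.0, 0.0, 1.0]] [[-0.0109, -0.9995, -0.0311], [-0.9841, 0.0163, -0.177], [0.1774, 0.0286, -0.9837]] [-55.1, 607.5, 1002.1]
{'time': 0.1, 'joint_positions': array([ 1.12100551e+00,  3.42659014e-01,  1.52491900e+00,  3.11590128e-05,
        1.27543549e+00, -1.45989390e-01]), 'dq': array([-0.00023027, -0.00213949, -0.00087985, -0.00063215,  0.00141015,
        0.00066881]), 'tau': array([ 1.62940312e-03, -4.32004845e+01, -2.44699091e+01,  7.19941081e-02,
        5.24159241e-02, -4.34139952e-05]), 'tool_pos': array([156.96913039, 500.85623818, 404.11206841]), 'tcp_rot': array([-3.14019125e+00, -2.36172848e-04,  2.83778198e+00]), 'contact_force': array([-0.75647193, -0.6620224 , -0.61524188]), 'moment': array([-0.00483628,  0.00811966, -0.03125528]), 'finger_force': 0.0, 'grip_width': 91.94203457836161}
```

View pics/top0.png

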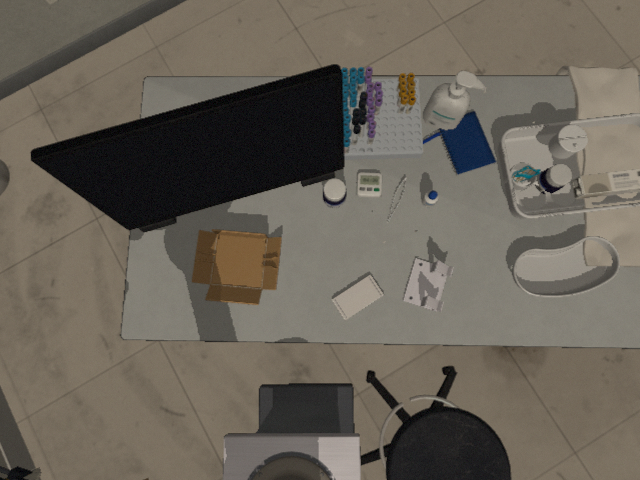

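View pics/side0.png

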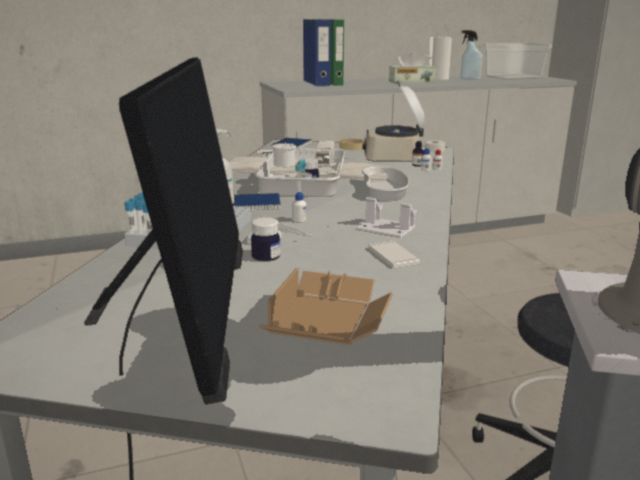

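The top view shows the box around (237,262), its flaps splayed, the divider around (357,296), the rest around (428,283), the jar (334,191), timer (369,183) and bottle (430,197). The side view shows the box around (325,305), the divider (394,253) and the rest (388,218). I'll enlarge these in one crop.

Run:
```python
import cv2,numpy as np
t=cv2.imread("pics/top0.png");s=cv2.imread("pics/side0.png")
a=cv2.resize(t[222:327,185:465],(800,300),interpolation=cv2.INTER_CUBIC)
b=cv2.resize(s[262:347,255:395],(494,300),interpolation=cv2.INTER_CUBIC)
c=cv2.resize(s[190:275,350:437],(306,300),interpolation=cv2.INTER_CUBIC)
cv2.imwrite("pics/crop.png",np.vstack([a,np.hstack([b,c])]))
```

```text
(no output)
```

View pics/crop.png

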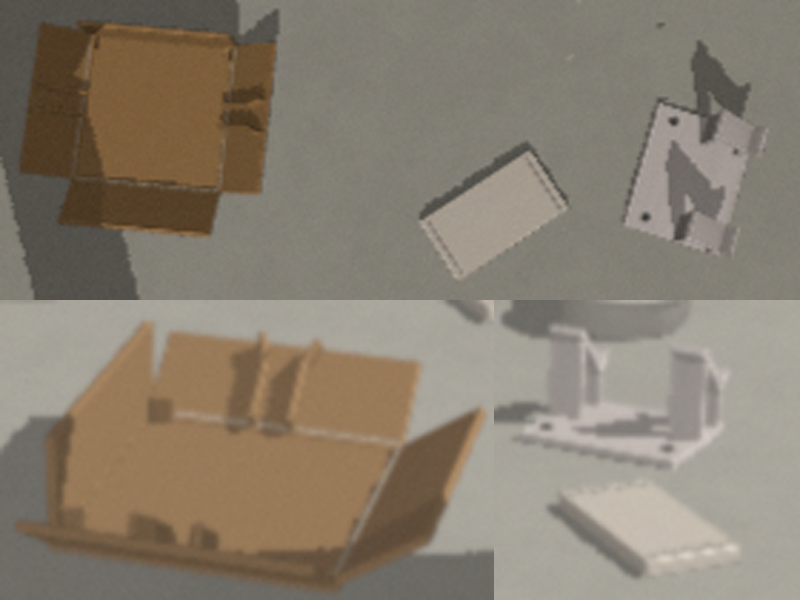

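The crop shows: left wall lowest (edge (38,25)-(22,172)), front wall edge (60,222)-(212,236), right wall edge (275,42)-(262,192) with ribs at (245,105). The rest has its cheeks on the right (740,130),(715,235), with lips facing −y world, so it rises towards +y. Now measuring.

```bash
cat > h.py <<'E'
import numpy as np,cv2
from plant import bot, imaging, readout, close_job
def cal(n):
    c=imaging.capture(n); return c
def ray(c,uv):
    d=c["R"].T@np.linalg.inv(c["K"])@np.array([uv[0],uv[1],1.]); return -c["R"].T@c["t"],d/np.linalg.norm(d)
def plane(c,uv,z):
    o,d=ray(c,uv); return o+d*(z-o[2])/d[2]
def tri(c1,p1,c2,p2):
    o1,d1=ray(c1,p1);o2,d2=ray(c2,p2)
    s=np.linalg.lstsq(np.c_[d1,-d2],o2-o1,rcond=None)[0]
    a=o1+d1*s[0];b=o2+d2*s[1]; return (a+b)/2,np.linalg.norm(a-b)
def proj(c,X):
    q=c["K"]@(c["R"]@np.asarray(X,float)+c["t"]); return q[:2]/q[2]
T=lambda x,y:(185+x/2.857,222+y/2.857)
S=lambda x,y:(255+x/3.53,262+(y-300)/3.53)
S2=lambda x,y:(350+(x-494)/3.517,190+(y-300)/3.53)
E
python3 - <<'E'
from h import *
np.set_printoptions(precision=1,suppress=True)
t=cal("top");s=cal("side")
print("cams",ray(t,(0,0))[0],ray(s,(0,0))[0])
for n,a,b in [("floorFR",(219,190),(402,443)),("floorFL",(75,180),(335,575)),("frontedge R",(212,236),(485,410)),("frontedge L",(60,222),(435,542)),
 ("rightedge F",(262,192),(420,362)),("rightedge R",(275,42),(170,332)),("leftedge R",(38,25),(18,525)),("leftedge F",(22,172),(335,585)),("rear-right top",(232,38),(150,325))]:
    print(n,*tri(t,T(*a),s,S(*b)))
for n,a,b in [("div1",(421,218),(563,495)),("div2",(528,150),(648,485)),("div3",(567,207),(738,548)),("div4",(460,278),(640,570))]:
    print(n,*tri(t,T(*a),s,S2(*b)),plane(t,T(*a),10))
for n,a in [("baseA",(660,100)),("baseB",(625,225)),("baseC",(730,255)),("hole1",(673,121)),("hole2",(645,217))]: print(n,plane(t,T(*a),6))
for n,b in [("sA",(525,428)),("sB",(675,465)),("sC",(722,430)),("hole",(546,426)),("hole",(667,448))]: print(n,plane(s,S2(*b),6))
print("cheek tops",tri(t,T(722,108),s,S2(552,330)),tri(t,T(692,210),s,S2(672,350)))
# divider mask
im=t["color"].astype(int); hsv=cv2.cvtColor(t["color"],cv2.COLOR_RGB2HSV)
m=np.zeros((480,640),np.uint8); m[265:325,325:395]=255*(im[265:325,325:395].min(2)>130)
print(im[296,357],im[310,310])
cs=max(cv2.findContours(m,0,2)[0],key=cv2.contourArea)
w=np.array([plane(t,p[0],10)[:2] for p in cs],np.float32); print(cv2.minAreaRect(w),cv2.minAreaRect(cs))
# monitor bottom-left corner etc
for a,b in [((130,230),(205,398)),((175,222),None)]:
    if b: print("mon",tri(t,a,s,b))
E
```

```text
cams [ 419.5  -93.6 1091.6] [401.9 971.2 463.4]
floorFR [492.   71.4   6. ] 1.4414712439448918
floorFL [504.2 197.4   4.8] 2.3633119300362218
frontedge R [452.5  73.5  28.1] 0.4227748951686985
frontedge L [464.5 202.6  28.2] 2.9008826713477083
rightedge F [488.3  31.2  30.8] 1.185181338281548
rightedge R [616.5  20.5  31.6] 1.1032177959942873
leftedge R [635.5 226.7  31.5] 0.014113336450355611
leftedge F [504.5 237.5  24.3] 9.003417622925127
rear-right top [617.9  55.1  50.1] 0.46443514582572676
div1 [ 487.7 -100.2   42.3] 45.50862272772527 [ 466.4 -102.4   10. ]
div2 [ 495.9 -194.8   17.7] 52.73043705214089 [ 523.2 -195.2   10. ]
div3 [ 445.6 -231.6  -34.2] 61.515421258931184 [ 474.1 -226.7   10. ]
div4 [ 441.9 -133.6  -12.3] 52.70483016557963 [ 415.7 -134.4   10. ]
baseA [ 565.2 -310.8    6. ]
baseB [ 458.5 -275.7    6. ]
baseC [ 432.3 -362.8    6. ]
hole1 [ 546.8 -321.     6. ]
hole2 [ 465.1 -292.9    6. ]
sA [ 557.8 -307.2    6. ]
sB [ 457.2 -257.1    6. ]
sC [ 431.1 -327.9    6. ]
hole [ 544.8 -313.7    6. ]
hole [ 464.1 -286.9    6. ]
cheek tops (array([ 548.6, -350.1,   60.4]), np.float64(3.8674215546518504)) (array([ 466.9, -321. ,   60.4]), np.float64(2.1227572256383613))
[162 154 140] [129 126 116]
((467.9214172363281, -162.55615234375), (58.97484588623047, 112.10431671142578), 31.834924697875977) ((357.10577392578125, 297.4640197753906), (24.639665603637695, 46.08078384399414), 57.17145919799805)
mon (array([647.4, 402.8,  26.1]), np.float64(11.78231056951308))
```

Run:
```python
from h import *
np.set_printoptions(precision=1,suppress=True)
t=cal("top");s=cal("side")
for n,a,b in [("div1",(421,218),(640,567)),("div2",(528,150),(563,495)),("div3",(567,207),(648,485)),("div4",(460,278),(738,548))]:
    print(n,*tri(t,T(*a),s,S2(*b)))
for a,b in [((130,228),(205,398)),((345,165),(237,270)),((35,152),(120,100)),((340,66),(197,58))]: print("mon",tri(t,a,s,b))
a=cv2.resize(t["color"][250:315,400:456],(516,600),interpolation=cv2.INTER_CUBIC)   # 9.22
b=cv2.resize(s["color"][194:238,356:418],(800,568),interpolation=cv2.INTER_CUBIC) #12.9
cv2.imwrite("pics/ra.png",a[:,:,::-1]);cv2.imwrite("pics/rb.png",b[:,:,::-1])
```

```text
div1 [ 466.6 -102.5    2. ] 0.1862178067675851
div2 [ 521.9 -195.8    5.1] 3.4056260666139093
div3 [ 473.  -227.6    2.9] 2.9347532305678734
div4 [ 414.8 -134.6    4.3] 1.8727985640681215
mon (array([650.1, 402.3,  26. ]), np.float64(6.914366411827164))
mon (array([ 812.7, -145.9,  -50.3]), np.float64(27.917739137885754))
mon (array([710.6, 414.1, 380.2]), np.float64(3.0164481559088174))
mon (array([ 849.1, -121.1,  385. ]), np.float64(8.293970129588113))
```

View pics/ra.png

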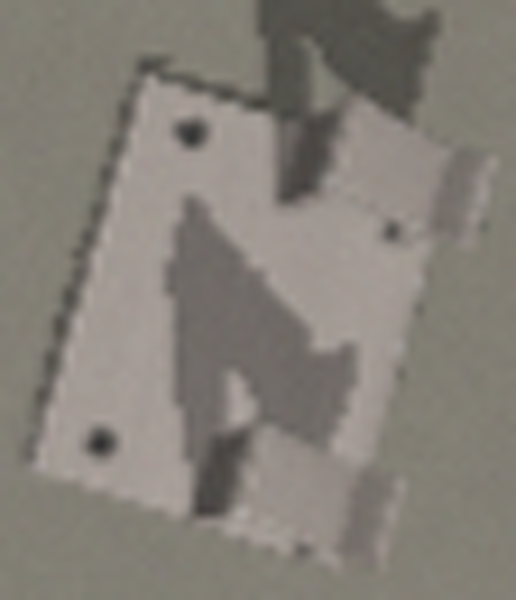

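View pics/rb.png

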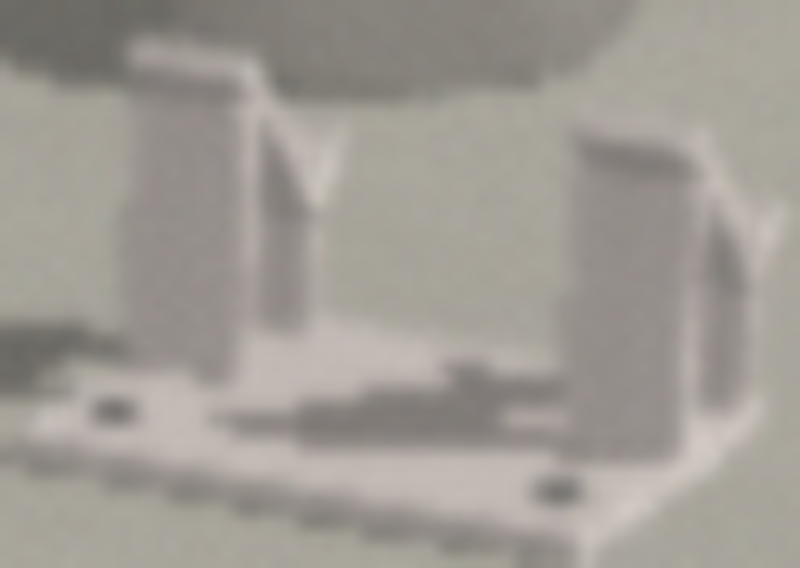

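The top close-up shows slope tops at (350,97)/(318,195) and (252,428)/(228,520), feet at (430,215) and (340,555). The side close-up shows slope tops at (130,45)/(250,62) and (578,130)/(695,150), and the foot notches at (318,205) and (755,265).

Run:
```python
from h import *
np.set_printoptions(precision=1,suppress=True)
t=cal("top");s=cal("side")
A=lambda p:(400+p[0]/9.22-.0,250+p[1]/9.22); B=lambda p:(356+p[0]/12.9,194+p[1]/12.9)
ex=np.array([.322,.947,0]);ey=np.array([-.947,.322,0])
for n,a,b,y in [("top",(350,97),(130,45),-55),("top",(318,195),(250,65),-31),("top",(252,428),(578,130),31),("top",(228,520),(698,150),55),
 ("foot",(430,215),(318,205),-31),("foot",(340,555),(755,265),55),("lip",(472,240),(345,125),-31),("lip",(375,565),(783,210),55)]:
    P,e=tri(t,A(a),s,B(b)); Q=P-ey*y
    print(n,P,e,"axis pt",Q,"x,y along",Q@ex,Q@ey)
for a in [(192,132),(101,442),(392,231),(303,550),(148,75),(35,462)]:
    P=plane(t,A(a),6);print(a,P,P@ex,P@ey)
for b in [(115,410),(558,490)]:
    P=plane(s,B(b),6);print("side",b,P,P@ex,P@ey)
```

```text
top [ 548.1 -349.9   62.7] 0.867210418888975 axis pt [ 496.  -332.2   62.7] x,y along -154.89177480846234 -576.7303078609781
top [ 524.4 -340.3   63.1] 1.2594297361629343 axis pt [ 495.  -330.3   63.1] x,y along -153.39988896834814 -575.1662538446925
top [ 465.6 -321.1   60.6] 0.4329144914575322 axis pt [ 494.9 -331.1   60.6] x,y along -154.1837885886588 -575.3318740788337
top [ 443.6 -313.9   60.4] 1.0240472833378351 axis pt [ 495.7 -331.6   60.4] x,y along -154.43484838799912 -576.2297794839288
foot [ 518.5 -378.1   25.7] 6.803772269345573 axis pt [ 489.2 -368.1   25.7] x,y along -191.10091196850357 -581.7674283689787
foot [ 434.3 -348.8   28.6] 0.6327082546096123 axis pt [ 486.4 -366.5   28.6] x,y along -190.4405901827795 -578.6411118055396
lip [ 512.6 -384.7   39.2] 2.7774247787882222 axis pt [ 483.3 -374.7   39.2] x,y along -199.2651947846466 -578.3462409433679
lip [ 430.9 -355.4   37.1] 2.1170637436650726 axis pt [ 482.9 -373.1   37.1] x,y along -197.86295267918342 -577.4947538555228
(192, 132) [ 546.9 -321.6    6. ] -128.47228924864825 -621.4760744926235
(101, 442) [ 465.1 -293.4    6. ] -128.1079570007748 -534.9194098522354
(392, 231) [ 519.7 -373.     6. ] -185.84465085079873 -612.2526264814451
(303, 550) [ 436.4 -344.7    6. ] -185.87794047094695 -524.2209839591048
(148, 75) [ 562.4 -310.7    6. ] -113.16545273634117 -632.6636409315311
(35, 462) [ 460.1 -275.9    6. ] -113.10272473169742 -524.5185910673011
side (115, 410) [ 544.4 -313.1    6. ] -121.24541981954604 -616.3917872165555
side (558, 490) [ 463.9 -286.6    6. ] -121.98691782725949 -531.6226274587035
```

```bash
cat >> h.py <<'E'
def go(x,y,z,yaw):
    o=readout.get_obs(); p=np.asarray(o["tool_pos"]); w=o["tcp_rot"][2]; d=np.array([x,y,z])-p
    X=np.array([np.cos(w),np.sin(w)]);Y=np.array([np.sin(w),-np.cos(w)])
    a=(w-yaw+np.pi)%(2*np.pi)-np.pi
    print("shift",(d[:2]@X).round(1),(d[:2]@Y).round(1),(-d[2]).round(1),"turn",round(a,3),"pos",p.round(1),"yaw",round(w,3),"F",np.round(o["contact_force"],1))
BC=np.array([562.,129.]);BY=-.088
def box(bx,by,z,yaw=np.pi+BY):
    c,s=np.cos(BY),np.sin(BY); q=BC+[c*bx-s*by,s*bx+c*by]; go(*q,z,yaw)
E
python3 shift.py '[[0,-60,-13,20,-0.1],[0,-120,-26,50,-0.215],[0,-180,-39,80,-0.215],[0,-240,-51,100,-0.215],[0,-290,-62,110,-0.215]]'
python3 -c "
from h import *
box(0,140,290)"
```

```text
time: 1.02
tool_pos: [412.3, 356.4, 294.9]
tcp_rot: [-3.141, -0.001, 3.053]
contact_force: [0.5, 1.2, 0.8]
grip_width: 46.3
finger_force: 0.0
shift -169.1 -73.2 4.9 turn -0.001 pos [412.3 356.4 294.9] yaw 3.053 F [0.5 1.2 0.8]
```

```bash
python3 shift.py '[[0,-57,-24,5,0],[0,-114,-49,5,0],[0,-169,-73,10,0],[0,-169,-73,60,0],[0,-169,-73,104,0]]'
python3 shift.py '[[0,0,0,0,0]]'
python3 -c "
from h import *
box(0,127,191)
s=cal('side');cv2.imwrite('pics/s1.png',cv2.resize(s['color'][200:380,180:420],(800,600))[:,:,::-1])"
```

```text
time: 1.65
tool_pos: [573.5, 268.8, 190.4]
tcp_rot: [3.141, 0.0, 3.051]
contact_force: [-0.5, 0.5, -0.4]
grip_width: 0.8
finger_force: 0.0
time: 1.78
tool_pos: [571.6, 269.2, 188.3]
tcp_rot: [-3.138, -0.007, 3.052]
contact_force: [0.4, -0.1, 0.6]
grip_width: 0.7
finger_force: 0.0
shift -2.7 -13.5 -2.7 turn -0.001 pos [571.6 269.2 188.3] yaw 3.052 F [ 0.4 -0.1  0.6]
```

View pics/s1.png

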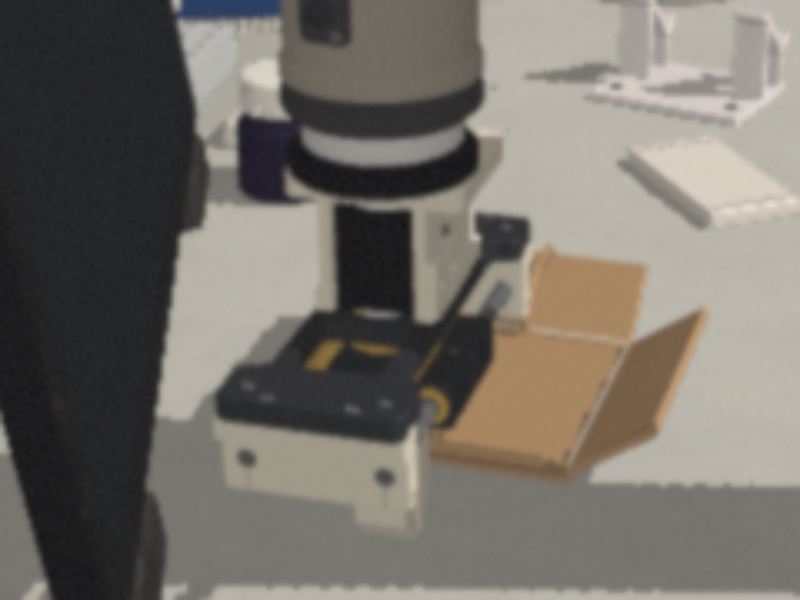

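The view shows the closed gripper standing outside the left wall near (390,515), clear of the monitor and the box. I'll push along the arc now.

```bash
python3 shift.py '[[0,-2,-10,0,0],[0,-2,-15,-3,0],[0,-2,-22,-14,0],[0,-2,-27,-19,0],[0,-2,-31,-23,0]]'
python3 shift.py '[[0,0,-4,-2,0],[0,0,-8,-4,0],[0,0,-12,-6,0]]'
python3 -c "
from h import *
box(0,85,220)"
```

```text
time: 2.45
tool_pos: [572.1, 238.4, 215.8]
tcp_rot: [3.141, 0.001, 3.053]
contact_force: [-0.3, 1.0, -0.3]
grip_width: 0.6
finger_force: 0.0
time: 2.82
tool_pos: [571.0, 227.1, 221.1]
tcp_rot: [3.14, 0.0, 3.053]
contact_force: [-0.1, 4.9, 3.0]
grip_width: 0.3
finger_force: 2.7
shift 0.3 -13.5 1.1 turn -0.001 pos [571.  227.1 221.1] yaw 3.053 F [-0.1  4.9  3. ]
```

```bash
python3 shift.py '[[0,0,-4,0,0],[0,0,-7,0,0],[0,0,-10,0,0],[0,0,-12,0,0]]'
python3 -c "
from h import *
t=cal('top')
box(0,85,220)
a=cv2.resize(t['color'][220:310,185:305],(800,600));cv2.imwrite('pics/t2.png',a[:,:,::-1])"
```

```text
time: 3.32
tool_pos: [571.1, 215.0, 222.1]
tcp_rot: [3.14, 0.005, 3.053]
contact_force: [4.6, 4.4, 5.7]
grip_width: 0.3
finger_force: 3.8
shift 1.5 -1.3 2.2 turn -0.001 pos [571.1 214.8 222.2] yaw 3.052 F [4.2 4.2 7. ]
```

View pics/t2.png

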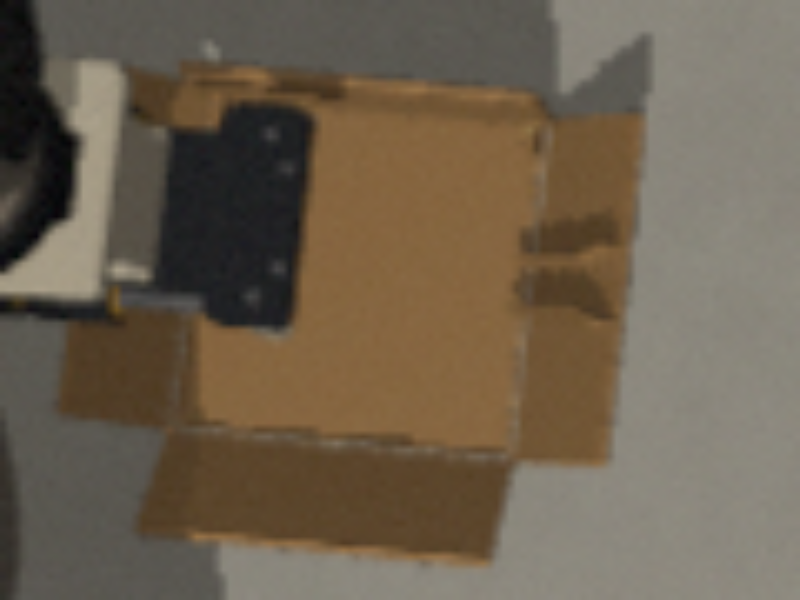

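The picture shows the left wall still splayed ((60,320)-(190,420)): the fingers are thinner than I assumed and passed over the edge. I'll back off up and out, and feel for the edge at low height.

```bash
python3 shift.py '[[0,0,0,-30,0],[0,0,30,-35,0],[0,0,58,-20,0],[0,0,58,12,0],[0,0,58,34,0]]'
python3 shift.py '[[0,0,-10,0,0],[0,0,-16,0,0],[0,0,-20,0,0]]'
python3 -c "
from h import *
box(0,120,190)"
```

```text
time: 4.0
tool_pos: [574.1, 272.4, 184.7]
tcp_rot: [-3.139, -0.003, 3.054]
contact_force: [-0.3, 0.3, 0.3]
grip_width: 0.4
finger_force: 0.0
time: 4.38
tool_pos: [573.7, 251.9, 188.1]
tcp_rot: [3.141, 0.002, 3.052]
contact_force: [0.4, 0.6, -0.1]
grip_width: 0.5
finger_force: 0.0
shift 0.9 -3.4 -1.9 turn -0.002 pos [573.7 251.9 188.1] yaw 3.052 F [ 0.4  0.6 -0.1]
```

```bash
python3 shift.py '[[0,0,-2,0,0],[0,0,-4,0,0]]'
python3 shift.py '[[0,0,-2,0,0],[0,0,-4,0,0]]'
python3 shift.py '[[0,0,-2,0,0],[0,0,-4,0,0]]'
python3 -c "
from h import *
box(0,110,190)"
```

```text
time: 4.62
tool_pos: [573.1, 248.6, 187.4]
tcp_rot: [3.141, 0.001, 3.053]
contact_force: [0.7, 0.1, 0.2]
grip_width: 0.5
finger_force: 0.0
time: 4.88
tool_pos: [572.6, 244.7, 186.9]
tcp_rot: [3.141, 0.0, 3.053]
contact_force: [-1.0, -0.0, -0.2]
grip_width: 0.4
finger_force: 0.0
time: 5.12
tool_pos: [572.3, 241.1, 187.2]
tcp_rot: [3.14, 0.001, 3.053]
contact_force: [-0.9, 5.0, 3.5]
grip_width: 0.8
finger_force: 2.7
shift 0.4 -2.6 -2.8 turn -0.001 pos [572.3 241.1 187.2] yaw 3.053 F [-0.9  5.   3.5]
```

```bash
python3 shift.py '[[0,0,-4,-5,0],[0,0,-8,-11,0],[0,0,-13,-16,0],[0,0,-17,-20,0],[0,0,-23,-23,0]]'
python3 shift.py '[[0,0,-6,-2,0],[0,0,-11,-4,0],[0,0,-15,-5,0]]'
python3 shift.py '[[0,0,-2,0,0]]'
python3 -c "
from h import *
box(0,72,220)"
```

```text
time: 5.75
tool_pos: [570.2, 217.5, 210.2]
tcp_rot: [3.141, 0.0, 3.053]
contact_force: [0.2, 1.4, -0.6]
grip_width: 0.3
finger_force: 0.5
time: 6.12
tool_pos: [568.8, 208.7, 213.1]
tcp_rot: [3.127, 0.002, 3.05]
contact_force: [8.4, 48.9, -29.0]
grip_width: 0.7
finger_force: 23.7
time: 6.25
tool_pos: [568.7, 208.3, 213.1]
tcp_rot: [3.125, 0.003, 3.051]
contact_force: [9.1, 51.6, -24.7]
grip_width: 0.4
finger_force: 25.1
shift -0.3 -7.6 -6.9 turn -0.003 pos [568.7 208.3 213.1] yaw 3.051 F [  9.1  51.6 -24.7]
```

```bash
python3 shift.py '[[0,0,15,0,0],[0,0,20,-20,0],[0,0,20,-80,0],[0,-60,0,-120,0],[0,-60,-40,-120,0]]'
python3 -c "
from h import *
t=cal('top');s=cal('side')
a=cv2.resize(t['color'][215:315,165:305],(800,571));cv2.imwrite('pics/t3.png',a[:,:,::-1])
box(0,-150,300)"
```

```text
time: 6.88
tool_pos: [627.1, 155.5, 338.3]
tcp_rot: [3.14, 0.008, 3.055]
contact_force: [0.1, -1.3, -0.8]
grip_width: -0.0
finger_force: 0.0
shift 61.0 -178.3 36.1 turn -0.005 pos [626.1 151.4 336.1] yaw 3.049 F [-0.3  0.4  0.2]
```

View pics/t3.png

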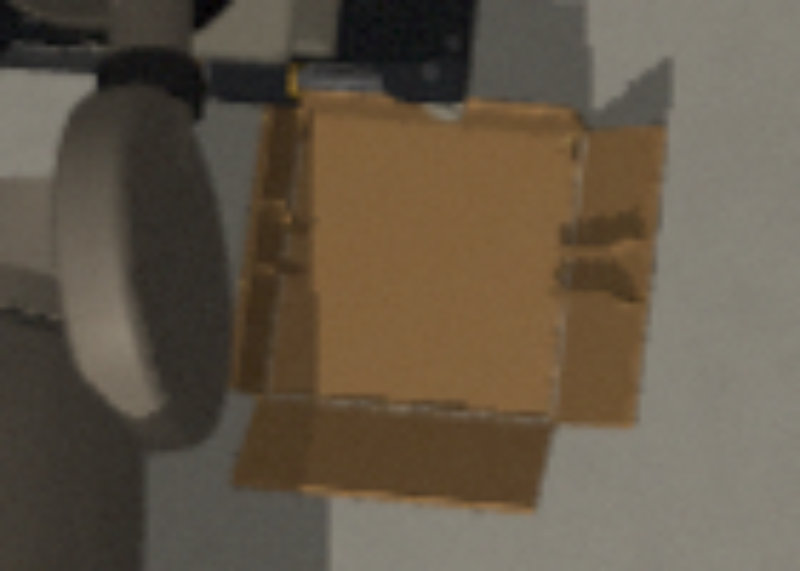

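The left wall now looks upright: its edge is at (265,105)-(235,390), next to the crease. Right wall next.

```bash
python3 shift.py '[[0,30,-55,0,0],[0,61,-110,0,0],[0,61,-165,30,0],[0,61,-172,90,0],[0,61,-172,145,0]]'
python3 shift.py '[[0,0,6,3,0],[0,0,14,4,0],[0,0,20,4,0]]'
python3 -c "
from h import *
box(0,-115,187)
t=cal('top')
c,s_=np.cos(BY),np.sin(BY)
for b in [(-65,66,56),(60,66,56),(-65,61,56),(-65,61,6)]:
  q=proj(t,(BC[0]+c*b[0]-s_*b[1],BC[1]+s_*b[0]+c*b[1],b[2])); print(b,(q-[165,215])*5.714)"
```

```text
time: 7.6
tool_pos: [548.3, -11.4, 188.6]
tcp_rot: [-3.141, 0.0, 3.051]
contact_force: [0.6, 0.2, -0.6]
grip_width: 0.3
finger_force: 0.0
time: 7.98
tool_pos: [551.6, 10.2, 188.4]
tcp_rot: [-3.14, 0.004, 3.055]
contact_force: [-4.1, -19.8, 11.5]
grip_width: 0.6
finger_force: 10.3
shift 0.1 4.3 1.4 turn 0.001 pos [551.6  10.2 188.4] yaw 3.055 F [ -4.1 -19.8  11.5]
(-65, 66, 56) [224.17955459 390.97582768]
(60, 66, 56) [259.89657232  95.6436113 ]
(-65, 61, 56) [236.07380681 391.87818224]
(-65, 61, 6) [267.69943872 400.72374688]
```

```bash
python3 shift.py '[[0,0,0,-4,0],[0,0,4,-10,0],[0,0,9,-15,0],[0,0,14,-20,0],[0,0,20,-24,0]]'
python3 shift.py '[[0,0,6,-3,0],[0,0,11,-4,0],[0,0,15,-5,0]]'
python3 -c "
from h import *
box(0,-79,215)"
```

```text
time: 8.65
tool_pos: [552.4, 30.2, 210.2]
tcp_rot: [3.141, -0.0, 3.053]
contact_force: [1.3, -1.4, 0.2]
grip_width: 0.4
finger_force: 0.5
time: 9.02
tool_pos: [553.7, 45.0, 214.8]
tcp_rot: [3.141, -0.0, 3.053]
contact_force: [0.4, -0.9, -0.2]
grip_width: 0.5
finger_force: 0.4
shift -0.9 5.4 -0.2 turn -0.001 pos [553.7  45.  214.8] yaw 3.053 F [ 0.4 -0.9 -0.2]
```

```bash
python3 shift.py '[[0,0,4,0,0],[0,0,6,0,0]]'
python3 shift.py '[[0,0,2,0,0],[0,0,2,0,0]]'
python3 -c "
from h import *
box(0,-79,215)"
```

```text
time: 9.28
tool_pos: [554.2, 48.2, 214.9]
tcp_rot: [-3.136, -0.001, 3.054]
contact_force: [-3.4, -22.7, 3.8]
grip_width: 0.5
finger_force: 11.9
time: 9.52
tool_pos: [554.3, 48.6, 215.0]
tcp_rot: [-3.134, -0.001, 3.053]
contact_force: [-4.3, -25.9, 3.3]
grip_width: 0.5
finger_force: 13.4
shift -0.6 1.7 -0.0 turn -0.0 pos [554.3  48.6 215. ] yaw 3.053 F [ -4.3 -25.9   3.3]
```

```bash
python3 shift.py '[[0,0,-15,0,0],[0,20,-20,-55,0],[0,70,10,-60,0],[0,110,50,-60,0],[0,140,82,-50,0]]'
python3 shift.py '[[0,0,0,40,0],[0,0,0,77,0],[0,-10,0,77,0]]'
python3 -c "
from h import *
box(-120,0,188)"
```

```text
time: 10.15
tool_pos: [420.9, 147.8, 265.4]
tcp_rot: [3.14, 0.001, 3.052]
contact_force: [0.4, -0.2, -0.8]
grip_width: 0.4
finger_force: 0.0
time: 10.52
tool_pos: [431.2, 145.8, 186.1]
tcp_rot: [-3.14, -0.006, 3.053]
contact_force: [0.6, -0.1, 1.1]
grip_width: 0.8
finger_force: 0.0
shift -11.8 -5.3 -1.9 turn -0.0 pos [431.2 145.8 186.1] yaw 3.053 F [ 0.6 -0.1  1.1]
```

```bash
python3 shift.py '[[0,-6,-5,-1,0],[0,-11,-5,-1,0]]'
python3 shift.py '[[0,-3,0,-1,0],[0,-5,0,-1,0]]'
python3 -c "
from h import *
box(-116,0,188)"
```

```text
time: 10.78
tool_pos: [444.0, 139.4, 190.2]
tcp_rot: [3.141, 0.003, 3.052]
contact_force: [-0.5, -0.4, 0.2]
grip_width: 0.1
finger_force: 0.0
time: 11.02
tool_pos: [448.0, 139.3, 190.4]
tcp_rot: [3.141, 0.001, 3.053]
contact_force: [-2.8, 0.2, 2.5]
grip_width: -0.1
finger_force: 1.2
shift 1.5 -0.2 2.4 turn -0.001 pos [448.  139.3 190.4] yaw 3.053 F [-2.8  0.2  2.5]
```

```bash
python3 shift.py '[[0,-3,0,-6,0],[0,-7,0,-12,0],[0,-12,0,-17,0],[0,-16,0,-21,0],[0,-22,0,-25,0]]'
python3 shift.py '[[0,-5,0,-2,0],[0,-10,0,-3,0],[0,-14,0,-4,0]]'
python3 shift.py '[[0,-3,0,0,0],[0,-4,0,0,0]]'
python3 -c "
from h import *
box(-75.5,0,215)"
```

```text
time: 11.65
tool_pos: [470.0, 137.4, 215.1]
tcp_rot: [3.141, 0.0, 3.053]
contact_force: [-2.1, 0.8, -0.3]
grip_width: 0.0
finger_force: 0.5
time: 12.02
tool_pos: [484.0, 136.1, 218.9]
tcp_rot: [3.142, 0.0, 3.053]
contact_force: [-0.5, 0.1, -0.1]
grip_width: 0.6
finger_force: 0.5
time: 12.28
tool_pos: [487.2, 135.8, 218.6]
tcp_rot: [-3.141, -0.002, 3.053]
contact_force: [-4.7, 0.8, 3.8]
grip_width: 0.5
finger_force: 2.7
shift 0.4 -0.2 3.6 turn -0.001 pos [487.2 135.8 218.6] yaw 3.053 F [-4.7  0.8  3.8]
```

```bash
python3 shift.py '[[0,-2,0,0,0],[0,-3,0,0,0]]'
python3 shift.py '[[0,15,0,0,0],[90,40,-20,-40,0],[90,40,-80,-60,0],[90,40,-140,-60,0],[90,40,-180,-60,0]]'
python3 -c "
from h import *
t=cal('top');s=cal('side')
a=cv2.resize(t['color'][215:315,185:295],(440,400));b=cv2.resize(s['color'][265:345,255:395],(700,400))[:,170:530]
cv2.imwrite('pics/w4.png',np.hstack([a,b])[:,:,::-1])
go(467.9,-162.6,250,np.pi/2+.5556)"
```

```text
time: 12.52
tool_pos: [488.4, 135.8, 218.3]
tcp_rot: [-3.141, -0.008, 3.053]
contact_force: [-14.4, 1.3, 8.7]
grip_width: 0.4
finger_force: 6.9
time: 13.15
tool_pos: [434.8, -42.4, 279.5]
tcp_rot: [-3.141, 0.003, 3.052]
contact_force: [0.4, -0.2, 0.3]
grip_width: 36.2
finger_force: 0.0
shift -43.8 -115.7 29.2 turn 0.922 pos [435.  -43.4 279.2] yaw 3.049 F [1.2 0.7 0.5]
```

View pics/w4.png

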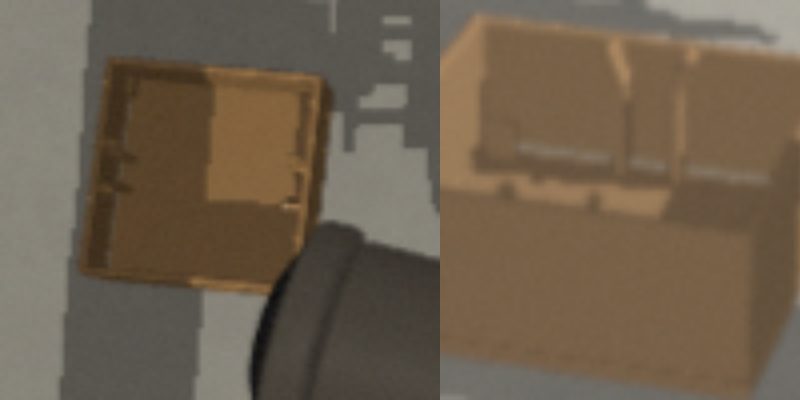

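All three walls stand upright in both views: the box outline in the top half runs (108,58), (330,75), (270,292), (80,272), and the two right-wall ribs show in the side half at (622,100) and (683,110). Now the divider grasp.

```bash
python3 shift.py '[[92,-9,-25,6,0.185],[92,-18,-50,12,0.37],[92,-27,-75,18,0.555],[92,-36,-100,24,0.74],[92,-44,-116,29,0.922]]'
python3 -c "
from h import *
np.set_printoptions(precision=1,suppress=True)
t=cal('top');c=lambda x,y:(185+x/4,215+y/4)
for p in [(108,58),(330,75),(80,272),(268,292)]: print(plane(t,c(*p),56))
for p in [(125,157),(122,187),(300,165),(295,205)]: print(plane(t,c(*p),50))
im=t['color'].astype(int);print(readout.get_obs()['joint_positions'])
go(467.9,-162.6,181,2.1264)"
```

```text
time: 13.88
tool_pos: [469.0, -160.2, 249.6]
tcp_rot: [3.141, 0.001, 2.125]
contact_force: [0.6, 0.5, -0.5]
grip_width: 90.5
finger_force: 0.0
[633.  185.9  56. ]
[620.3  51.1  56. ]
[504.  198.7  56. ]
[490.8  86.7  56. ]
[573.3 175.4  50. ]
[555.1 176.7  50. ]
[566.8  69.5  50. ]
[542.7  72.3  50. ]
[-0.5  0.5  1.8 -0.   0.9 -1. ]
shift 0.0 -2.0 68.2 turn -0.009 pos [ 469.6 -161.6  249.2] yaw 2.117 F [ 0.8 -2.3 -0.3]
```

```bash
sed -i 's/BC=.*/BC=np.array([562.,128.]);BY=-.093/' h.py
python3 shift.py '[[92,0,-1,35,0],[92,0,-1,60,0],[92,0,-1,68,0]]'
python3 shift.py '[[50,0,0,0,0],[50,0,0,0,0],[40,0,0,0,0],[40,0,0,0,0],[40,0,0,0,0]]'
python3 -c "
from h import *
go(467.9,-162.6,181,2.1264)"
```

```text
time: 14.3
tool_pos: [467.3, -159.2, 180.7]
tcp_rot: [-3.141, -0.002, 2.134]
contact_force: [-0.4, -0.1, 0.6]
grip_width: 92.0
finger_force: 0.0
time: 14.92
tool_pos: [467.7, -160.3, 182.5]
tcp_rot: [3.141, 0.001, 2.131]
contact_force: [-0.3, 0.3, 5.5]
grip_width: 59.8
finger_force: 30.0
shift -2.1 -1.1 1.5 turn 0.004 pos [ 467.7 -160.3  182.5] yaw 2.131 F [-0.3  0.3  5.5]
```

```bash
python3 shift.py '[[40,0,0,-50,0],[40,0,0,-110,0],[40,0,0,-118,-0.1],[40,0,0,-118,-0.25]]'
python3 -c "
from h import *
go(493.1,-344.1,300,2.817)"
```

```text
time: 15.42
tool_pos: [467.5, -160.2, 301.2]
tcp_rot: [3.141, 0.003, 2.385]
contact_force: [-0.4, 1.0, -0.3]
grip_width: 59.7
finger_force: 30.0
shift -144.8 -116.2 1.2 turn -0.432 pos [ 467.5 -160.2  301.2] yaw 2.385 F [-0.4  1.  -0.3]
```

```bash
python3 shift.py '[[40,-40,-32,0,-0.1],[40,-85,-68,0,-0.22],[40,-125,-100,0,-0.34],[40,-145,-116,0,-0.432]]'
python3 shift.py '[[40,0,0,0,0]]'
python3 -c "
from h import *
np.set_printoptions(precision=1,suppress=True)
t=cal('top');s=cal('side')
o=readout.get_obs();zb=o['tool_pos'][2]-177.5  # board centre z
print(proj(t,(493,-344,zb)),proj(s,(493,-344,zb)),zb)
cv2.imwrite('pics/r5.png',np.hstack([cv2.resize(t['color'][235:325,385:465],(400,450)),cv2.resize(s['color'][150:240,350:430],(400,450))])[:,:,::-1])
go(493.1,-344.1,252,2.817)"
```

```text
time: 15.92
tool_pos: [492.2, -346.8, 299.4]
tcp_rot: [-3.141, -0.0, 2.814]
contact_force: [-0.1, 0.4, -0.5]
grip_width: 59.5
finger_force: 30.0
time: 16.05
tool_pos: [492.1, -345.8, 299.1]
tcp_rot: [3.141, -0.0, 2.81]
contact_force: [0.6, 0.6, -0.2]
grip_width: 59.4
finger_force: 30.0
[443.4 282.4] [390.5 174.5] 121.7894237530017
shift -1.0 -0.2 47.3 turn -0.006 pos [ 492.2 -343.5  299.3] yaw 2.811 F [ 0.4  1.1 -0.4]
```

View pics/r5.png

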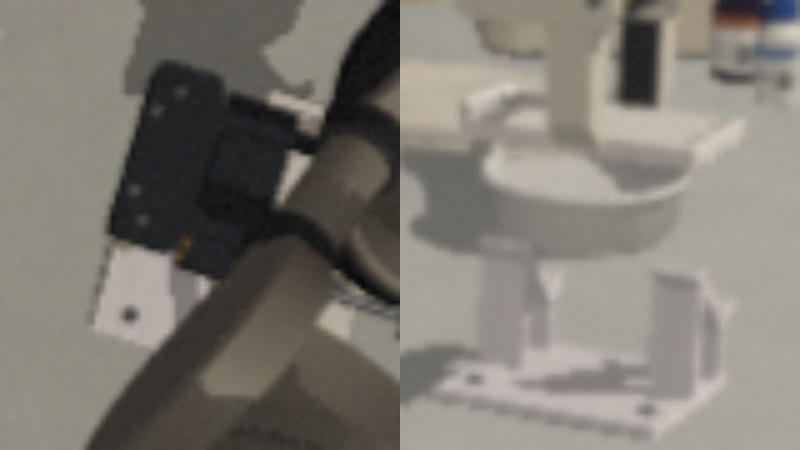

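The board hangs level over the rest (side half: board (463,110)-(745,125), cheeks beneath at (505,245) and (680,275)). Lowering gently.

```bash
python3 shift.py '[[40,-1,0,25,0],[40,-1,0,40,0],[40,-1,0,46,0]]'
python3 shift.py '[[40,0,0,1,0],[40,0,0,2,0]]'
python3 shift.py '[[40,0,0,1,0],[40,0,0,2,0]]'
python3 -c "
from h import *
go(493.1,-344.1,252,2.817)
t=cal('top');s=cal('side')
zc=readout.get_obs()['tool_pos'][2]-177.5+5
for k in (-57,57):
  P=[493.1+30*.322-k*.947,-344.1+30*.947+k*.322,zc]; print(k,proj(s,P))
"
```

```text
time: 16.52
tool_pos: [493.4, -343.5, 252.9]
tcp_rot: [3.141, -0.002, 2.813]
contact_force: [0.3, -0.0, -0.2]
grip_width: 59.2
finger_force: 30.0
time: 16.77
tool_pos: [493.7, -344.5, 252.4]
tcp_rot: [-3.141, 0.001, 2.813]
contact_force: [0.6, 0.5, -1.0]
grip_width: 59.5
finger_force: 30.0
time: 17.02
tool_pos: [493.5, -344.6, 250.1]
tcp_rot: [-3.141, 0.001, 2.813]
contact_force: [0.8, 0.8, 0.1]
grip_width: 59.5
finger_force: 30.0
shift 0.5 0.3 -1.9 turn -0.004 pos [ 493.5 -344.6  250.1] yaw 2.813 F [0.8 0.8 0.1]
-57 [361.51441439 193.05692202]
57 [408.0375262  200.37012388]
```

```bash
python3 shift.py '[[40,0,0,1,0],[40,0,0,1.5,0]]'
python3 shift.py '[[40,0,0,1,0],[40,0,0,1.5,0]]'
```

```text
time: 17.38
tool_pos: [493.5, -344.6, 249.6]
tcp_rot: [-3.141, 0.001, 2.813]
contact_force: [-2.4, 1.5, 11.4]
grip_width: 59.6
finger_force: 30.0
time: 17.62
tool_pos: [493.5, -344.5, 249.4]
tcp_rot: [-3.141, 0.002, 2.813]
contact_force: [-5.6, 3.6, 18.4]
grip_width: 59.4
finger_force: 30.0
```

```bash
python3 shift.py '[[40,0,0,-2.5,0]]'
python3 shift.py '[[92,0,0,0,0],[92,0,0,0,0],[92,0,0,0,0],[92,0,0,0,0],[92,0,0,0,0]]'
python3 shift.py '[[92,0,0,-40,0],[92,0,0,-80,0],[92,0,0,-100,0]]'
python3 -c "
from h import *
t=cal('top');s=cal('side')
cv2.imwrite('pics/r6.png',np.hstack([cv2.resize(t['color'][235:325,385:465],(400,450)),cv2.resize(s['color'][150:240,350:430],(400,450))])[:,:,::-1])
go(493.1,-344.1,252,2.817)"
```

```text
time: 17.75
tool_pos: [493.4, -344.5, 250.2]
tcp_rot: [-3.141, 0.001, 2.813]
contact_force: [-0.5, -0.9, -0.9]
grip_width: 59.5
finger_force: 30.0
time: 18.38
tool_pos: [493.5, -344.5, 249.2]
tcp_rot: [3.141, -0.0, 2.813]
contact_force: [0.2, 0.3, 0.1]
grip_width: 91.8
finger_force: 0.0
time: 18.75
tool_pos: [493.7, -344.7, 351.8]
tcp_rot: [-3.14, 0.003, 2.813]
contact_force: [0.1, 0.0, -0.1]
grip_width: 91.9
finger_force: 0.0
shift 0.9 0.4 100.0 turn -0.004 pos [ 493.8 -344.8  352. ] yaw 2.813 F [ 0.4  0.1 -0.1]
```

View pics/r6.png

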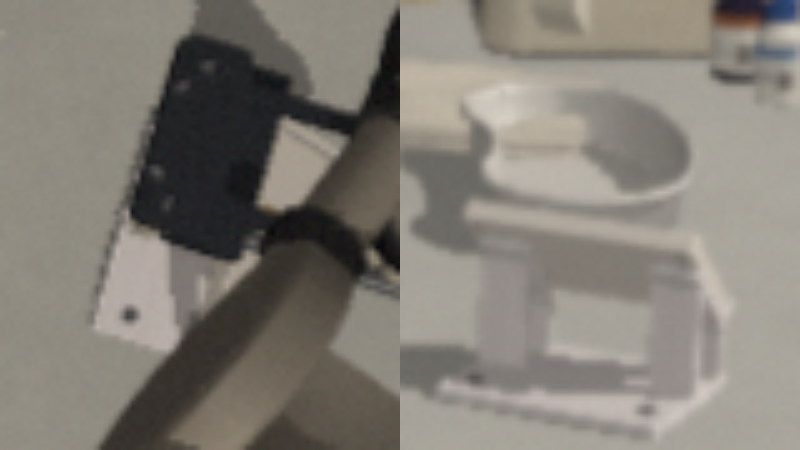

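The board leans in the rest as intended (side half: upper edge (467,205)-(698,240), lower edge at the lip (730,300)), about 3 mm toward the far end. I'll straddle the upper edge next.

```bash
python3 shift.py '[[50,-1.5,10.5,0,0],[50,-1.5,10.5,30,0],[50,-1.5,10.5,60,0],[50,-1.5,10.5,90,0],[50,-1.5,10.5,102,0]]'
python3 shift.py '[[50,0,-5,0,0],[50,0,-10,0,0],[46,0,-15,0,0]]'
python3 -c "
from h import *
s=cal('side')
print(readout.get_obs()['tool_pos'])"
```

```text
time: 19.48
tool_pos: [497.8, -333.9, 244.1]
tcp_rot: [3.139, -0.005, 2.813]
contact_force: [-0.8, 0.7, 0.4]
grip_width: 51.0
finger_force: 0.0
time: 19.85
tool_pos: [494.1, -348.4, 249.1]
tcp_rot: [3.138, 0.002, 2.811]
contact_force: [5.2, 18.6, 15.4]
grip_width: 47.0
finger_force: 9.7
[ 494.16844801 -348.23600329  249.47243746]
```

```bash
python3 shift.py '[[56,0,5,0,0],[56,0,5,10,0],[56,0,5,12,0]]'
python3 shift.py '[[46,0,-2,0,0],[44,0,-3,-2,0],[40,0,-6,-8,0]]'
python3 -c "
from h import *
p=readout.get_obs()['tool_pos'];print(p[0]*.322+p[1]*.947,p[2]-178)"
```

```text
time: 20.27
tool_pos: [494.7, -344.6, 234.3]
tcp_rot: [3.141, -0.001, 2.813]
contact_force: [-0.1, -0.8, -0.7]
grip_width: 56.2
finger_force: 0.0
time: 20.65
tool_pos: [493.1, -350.2, 243.6]
tcp_rot: [3.142, -0.0, 2.813]
contact_force: [-0.4, 0.6, 0.6]
grip_width: 40.6
finger_force: 0.1
-172.87081975690978 65.55316060478356
```

```bash
python3 shift.py '[[35,0,-4,-4,0],[29,0,-8,-7,0],[25,0,-12,-8,0]]'
python3 -c "
from h import *
t=cal('top');s=cal('side')
p=readout.get_obs()['tool_pos'];print(p[0]*.322+p[1]*.947,p[2]-178)
cv2.imwrite('pics/r7.png',cv2.resize(s['color'][160:240,350:430],(600,600))[:,:,::-1])"
```

```text
time: 21.02
tool_pos: [489.1, -362.0, 251.6]
tcp_rot: [-3.141, 0.001, 2.813]
contact_force: [-0.5, -0.3, -0.2]
grip_width: 26.2
finger_force: 0.1
-185.49250699102666 73.38140795669739
```

View pics/r7.png

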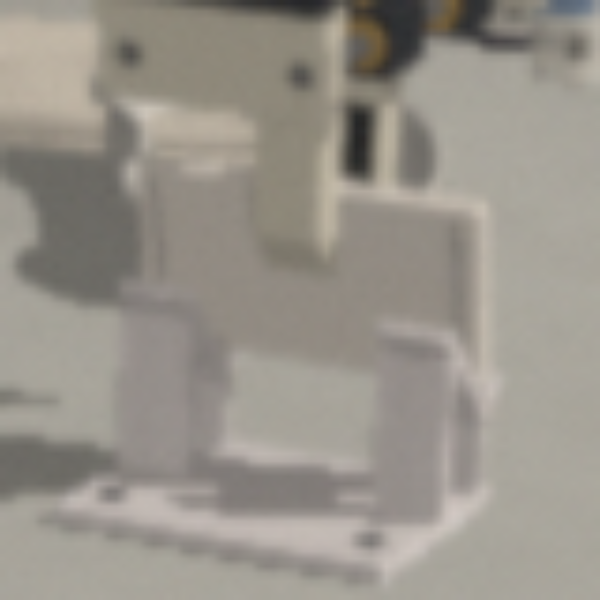

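The board stands nearly vertical between the fingers (edges at (150,150) and (478,200), finger near (290,250)). Allowing for perspective, it's about centred. I've now viewed 12 pictures against the limit of 10, so from here I measure numerically only. Closing.

```bash
python3 shift.py '[[14,0,-1,0,0],[5,0,-1,0,0],[5,0,-1,0,0],[5,0,-1,0,0]]'
python3 shift.py '[[5,0,0,-30,0],[5,0,0,-80,0],[5,0,0,-100,0]]'
python3 -c "
from h import *
box(0,0,340,np.pi/2+BY);print(readout.get_obs()['joint_positions'].round(2))"
```

```text
time: 21.62
tool_pos: [488.9, -362.7, 251.4]
tcp_rot: [-3.141, 0.0, 2.813]
contact_force: [-1.1, -3.3, -0.2]
grip_width: 9.4
finger_force: 30.0
time: 22.0
tool_pos: [489.3, -362.4, 354.2]
tcp_rot: [-3.141, 0.004, 2.813]
contact_force: [-0.8, 0.6, -0.3]
grip_width: 9.8
finger_force: 30.0
shift 89.5 487.6 14.2 turn 1.335 pos [ 489.3 -362.4  354.2] yaw 2.813 F [-0.8  0.6 -0.3]
[-0.76  0.53  1.36  0.    1.25 -2.01]
```

```bash
python3 shift.py '[[5,10,60,0,0.18],[5,20,120,0,0.36],[5,30,180,0,0.54],[5,40,240,0,0.72],[5,52,300,0,0.9]]'
python3 -c "
from h import *
box(0,0,320,np.pi/2+BY)"
```

```text
time: 22.62
tool_pos: [535.6, -68.7, 351.3]
tcp_rot: [3.141, -0.001, 1.931]
contact_force: [0.6, -0.2, -0.2]
grip_width: 9.7
finger_force: 30.0
shift 174.8 93.9 31.3 turn 0.453 pos [535.6 -68.7 351.3] yaw 1.931 F [ 0.6 -0.2 -0.2]
```

```bash
python3 shift.py '[[5,50,27,10,0.15],[5,100,54,20,0.3],[5,150,80,30,0.453],[5,175,94,31,0.453]]'
python3 shift.py '[[5,0,0,0,0],[5,0,0,0,0]]'
python3 - <<'E'
from h import *
np.set_printoptions(precision=1,suppress=True)
box(0,0,320,np.pi/2+BY)
t=cal('top');s=cal('side')
# white board in side view: light, low saturation region
def mask(c,r):
    im=c['color'];h=cv2.cvtColor(im,cv2.COLOR_RGB2HSV);return h
h=mask(s,0)
c,sn=np.cos(BY),np.sin(BY)
for by in (-57,57):
  for z in (320-178+23,320-178-37):
    for bx in(-5,5):
      P=(BC[0]+c*bx-sn*by,BC[1]+sn*bx+c*by,z);print(by,bx,z,'side',proj(s,P),'top',proj(t,P))
np.save('pics/s.npy',s['color']);np.save('pics/t.npy',t['color'])
u,v=proj(s,(BC[0],BC[1],110)).round().astype(int)
print(u,v);print(s['color'][v,u-40:u+41:2].tolist())
E
```

```text
time: 23.12
tool_pos: [560.3, 129.3, 319.3]
tcp_rot: [-3.139, -0.001, 1.484]
contact_force: [0.1, -1.1, -0.3]
grip_width: 9.8
finger_force: 30.0
time: 23.38
tool_pos: [560.8, 125.6, 320.2]
tcp_rot: [-3.141, 0.0, 1.483]
contact_force: [-0.0, -0.2, -0.8]
grip_width: 9.9
finger_force: 30.0
shift 2.5 1.0 0.2 turn 0.005 pos [560.8 125.6 320.2] yaw 1.483 F [-0.  -0.2 -0.8]
-57 -5 165 side [334.4 211. ] top [250.6 255.8]
-57 5 165 side [328.4 210.4] top [251.1 251.2]
-57 -5 105 side [334.1 245.6] top [255.2 259.5]
-57 5 105 side [328.2 245. ] top [255.7 255.2]
57 -5 165 side [314.  234.6] top [198.  251.8]
57 5 165 side [307.3 234. ] top [198.6 247.2]
57 -5 105 side [314.1 272.8] top [205.7 255.6]
57 5 105 side [307.6 272. ] top [206.3 251.3]
322 255
[[174, 169, 160], [175, 171, 161], [173, 169, 160], [174, 170, 161], [175, 172, 162], [173, 169, 161], [174, 170, 161], [172, 168, 159], [172, 168, 157], [169, 167, 156], [174, 171, 159], [172, 169, 159], [174, 169, 161], [174, 171, 161], [165, 159, 150], [158, 150, 141], [159, 152, 143], [150, 143, 134], [163, 156, 148], [203, 194, 181], [206, 196, 183], [204, 195, 182], [198, 190, 179], [172, 168, 158], [173, 170, 160], [173, 169, 162], [173, 169, 160], [172, 169, 159], [172, 169, 159], [174, 171, 160], [175, 171, 161], [175, 171, 162], [174, 171, 160], [176, 174, 163], [176, 173, 162], [178, 174, 163], [176, 172, 161], [174, 171, 160], [176, 172, 162], [173, 170, 160], [177, 174, 163]]
```

Run:
```python
import numpy as np
s=np.load('pics/s.npy').astype(int);t=np.load('pics/t.npy').astype(int)
print('side col311..313 rows 225-290');print([(r,*s[r,312]) for r in range(222,290,2)])
print('far end, side row 225',[(u,*s[225,u]) for u in range(318,346)])
print('far end bottom col 331',[(r,*s[r,330]) for r in range(236,262,2)])
for r in (249,251,253,255): print('top',r,[(u,t[r,u].tolist()) for u in range(190,216,2)])
```

```text
side col311..313 rows 225-290
[(222, np.int64(151), np.int64(145), np.int64(130)), (224, np.int64(151), np.int64(145), np.int64(130)), (226, np.int64(152), np.int64(145), np.int64(131)), (228, np.int64(150), np.int64(145), np.int64(131)), (230, np.int64(172), np.int64(164), np.int64(153)), (232, np.int64(157), np.int64(151), np.int64(141)), (234, np.int64(159), np.int64(153), np.int64(142)), (236, np.int64(160), np.int64(153), np.int64(142)), (238, np.int64(159), np.int64(152), np.int64(142)), (240, np.int64(159), np.int64(151), np.int64(143)), (242, np.int64(159), np.int64(153), np.int64(143)), (244, np.int64(158), np.int64(153), np.int64(142)), (246, np.int64(158), np.int64(150), np.int64(141)), (248, np.int64(158), np.int64(151), np.int64(140)), (250, np.int64(159), np.int64(153), np.int64(142)), (252, np.int64(159), np.int64(152), np.int64(143)), (254, np.int64(160), np.int64(151), np.int64(142)), (256, np.int64(157), np.int64(151), np.int64(140)), (258, np.int64(158), np.int64(151), np.int64(142)), (260, np.int64(158), np.int64(151), np.int64(142)), (262, np.int64(160), np.int64
[... 3287 characters left out ...]
 48, 43]), (204, [42, 40, 36]), (206, [67, 62, 54]), (208, [66, 62, 52]), (210, [66, 59, 53]), (212, [69, 64, 55]), (214, [64, 60, 52])]
top 253 [(190, [50, 51, 48]), (192, [69, 64, 56]), (194, [61, 57, 49]), (196, [61, 56, 49]), (198, [57, 52, 47]), (200, [54, 49, 42]), (202, [54, 50, 41]), (204, [55, 49, 43]), (206, [69, 63, 54]), (208, [68, 62, 54]), (210, [68, 63, 54]), (212, [68, 63, 57]), (214, [65, 57, 51])]
top 255 [(190, [57, 51, 48]), (192, [56, 51, 43]), (194, [56, 51, 47]), (196, [55, 51, 40]), (198, [55, 50, 43]), (200, [57, 48, 43]), (202, [56, 51, 44]), (204, [57, 52, 46]), (206, [71, 64, 59]), (208, [70, 64, 55]), (210, [70, 65, 57]), (212, [67, 60, 55]), (214, [64, 57, 51])]
```

Run:
```python
import numpy as np
s=np.load('pics/s.npy').astype(int)
for r in (214,220,232,236,240,243,246): print(r,[(u,int(s[r,u,0])) for u in range(324,344)])
print([(u,int(s[262,u,0])) for u in range(302,326)])
print([(r,int(s[r,316,0])) for r in range(262,280)],[(r,int(s[r,309,0])) for r in range(226,276,1)])
```

```text
214 [(324, 157), (325, 112), (326, 114), (327, 145), (328, 151), (329, 152), (330, 152), (331, 149), (332, 153), (333, 151), (334, 153), (335, 151), (336, 147), (337, 130), (338, 124), (339, 135), (340, 163), (341, 173), (342, 177), (343, 176)]
220 [(324, 124), (325, 100), (326, 122), (327, 147), (328, 151), (329, 152), (330, 154), (331, 151), (332, 150), (333, 151), (334, 151), (335, 149), (336, 136), (337, 126), (338, 130), (339, 146), (340, 167), (341, 173), (342, 172), (343, 167)]
232 [(324, 121), (325, 99), (326, 120), (327, 147), (328, 152), (329, 151), (330, 150), (331, 152), (332, 151), (333, 155), (334, 156), (335, 156), (336, 170), (337, 175), (338, 175), (339, 175), (340, 173), (341, 173), (342, 173), (343, 174)]
236 [(324, 121), (325, 99), (326, 124), (327, 147), (328, 151), (329, 148), (330, 159), (331, 187), (332, 201), (333, 204), (334, 199), (335, 183), (336, 179), (337, 174), (338, 174), (339, 175), (340, 174), (341, 174), (342, 176), (343, 174)]
240 [(324, 129), (325, 126), (326, 129), (327, 133), (328, 141), (329, 166), (330, 196), (331, 205), (332, 205), (333, 204
[... 1019 characters left out ...]
0), (272, 130), (273, 123), (274, 125), (275, 123), (276, 123), (277, 125), (278, 123), (279, 122)] [(226, 154), (227, 155), (228, 155), (229, 154), (230, 157), (231, 162), (232, 170), (233, 173), (234, 175), (235, 168), (236, 162), (237, 169), (238, 171), (239, 170), (240, 168), (241, 168), (242, 169), (243, 168), (244, 167), (245, 168), (246, 168), (247, 167), (248, 166), (249, 168), (250, 168), (251, 169), (252, 172), (253, 169), (254, 171), (255, 170), (256, 171), (257, 170), (258, 169), (259, 171), (260, 170), (261, 171), (262, 171), (263, 172), (264, 173), (265, 173), (266, 172), (267, 172), (268, 171), (269, 165), (270, 154), (271, 133), (272, 123), (273, 125), (274, 124), (275, 122)]
```

```bash
python3 shift.py '[[5,2.5,1,20,0.005],[5,2.5,1,40,0.005],[5,2.5,1,44,0.005]]'
python3 shift.py '[[5,0,0,6,0],[5,0,0,10,0],[5,0,0,14,0]]'
python3 - <<'E'
from h import *
np.set_printoptions(precision=1,suppress=True)
box(0,0,220,np.pi/2+BY)
t=cal('top');c,s=np.cos(BY),np.sin(BY)
W=lambda bx,by,z:(BC[0]+c*bx-s*by,BC[1]+s*bx+c*by,z)
for bx in (-55,-40,50):
    for by in (66,61,-61,-66):
        q=proj(t,W(bx,by,56)); print(bx,by,q, t['color'][int(round(q[1])),int(q[0])-5:int(q[0])+7].astype(int)[:,0]-t['color'][int(round(q[1])),int(q[0])-5:int(q[0])+7].astype(int)[:,2])
E
```

```text
time: 23.85
tool_pos: [561.9, 127.4, 275.4]
tcp_rot: [-3.139, 0.0, 1.477]
contact_force: [0.8, 1.2, -0.3]
grip_width: 10.0
finger_force: 30.0
time: 24.22
tool_pos: [562.3, 128.4, 262.6]
tcp_rot: [3.141, -0.0, 1.478]
contact_force: [0.1, -0.7, -0.6]
grip_width: 9.9
finger_force: 30.0
shift -0.4 -0.3 42.6 turn 0.0 pos [562.3 128.4 262.6] yaw 1.478 F [ 0.1 -0.7 -0.6]
-55 66 [205.1 279.1] [ 9 11 13 15 12 13 14 14 11 12 15 12]
-55 61 [207.1 279.2] [13 15 12 13 14 14 11 12 15 12 13 13]
-55 -61 [258.1 283.3] [45 48 47 47 59 74 61 37 37 35 23 14]
-55 -66 [260.2 283.5] [47 47 59 74 61 37 37 35 23 14 14 15]
-40 66 [205.9 272.8] [11 10 11  8  9 12 10 10  9 15 10 14]
-40 61 [207.9 272.9] [11  8  9 12 10 10  9 15 10 14 11 12]
-40 -61 [258.8 277. ] [45 44 47 46 48 56 68 55 39 39 24 15]
-40 -66 [260.9 277.2] [47 46 48 56 68 55 39 39 24 15 14 18]
50 66 [210.5 235.7] [14 15 16 14 14 13 10 15 14 13 15 14]
50 61 [212.6 235.8] [16 14 14 13 10 15 14 13 15 14 12 16]
50 -61 [262.7 239.6] [48 47 47 47 46 54 69 61 38 39 37 20]
50 -66 [264.7 239.8] [47 47 46 54 69 61 38 39 37 20 13 14]
```

```bash
python3 shift.py '[[5,1,0,4,0],[5,1,0,8,0],[5,1,0,10,0]]'
python3 shift.py '[[5,0,0,5,0],[5,0,0,10,0]]'
python3 -c "
from h import *
box(0,0,220,np.pi/2+BY)"
```

```text
time: 24.65
tool_pos: [562.2, 129.6, 252.0]
tcp_rot: [-3.141, 0.0, 1.478]
contact_force: [-0.6, 0.9, -0.7]
grip_width: 9.4
finger_force: 30.0
time: 24.9
tool_pos: [562.3, 129.5, 242.0]
tcp_rot: [3.142, -0.0, 1.478]
contact_force: [0.7, 0.4, -0.9]
grip_width: 9.5
finger_force: 30.0
shift -1.5 -0.1 22.0 turn 0.0 pos [562.3 129.5 242. ] yaw 1.478 F [ 0.7  0.4 -0.9]
```

```bash
python3 shift.py '[[5,0,0,5,0],[5,0,0,10,0],[5,0,0,15,0]]'
python3 shift.py '[[5,0,0,2,0],[5,0,0,4,0]]'
python3 shift.py '[[5,0,0,1,0],[5,0,0,2,0]]'
```

```text
time: 25.28
tool_pos: [562.3, 129.5, 227.0]
tcp_rot: [3.142, -0.0, 1.478]
contact_force: [-0.1, -0.5, -0.6]
grip_width: 9.9
finger_force: 30.0
time: 25.52
tool_pos: [562.3, 129.5, 223.3]
tcp_rot: [3.141, -0.0, 1.478]
contact_force: [0.1, 0.1, 0.4]
grip_width: 9.8
finger_force: 30.0
time: 25.78
tool_pos: [562.3, 129.5, 221.4]
tcp_rot: [3.141, -0.0, 1.478]
contact_force: [-0.9, 0.2, -0.6]
grip_width: 10.1
finger_force: 30.0
```

```bash
python3 shift.py '[[5,0,0,1,0],[5,0,0,1.5,0]]'
python3 shift.py '[[5,0,0,1,0],[5,0,0,1.5,0]]'
python3 shift.py '[[5,0,0,1,0],[5,0,0,1,0]]'
```

```text
time: 26.02
tool_pos: [562.2, 129.5, 219.8]
tcp_rot: [3.142, -0.0, 1.478]
contact_force: [0.6, -0.7, -0.4]
grip_width: 9.8
finger_force: 30.0
time: 26.28
tool_pos: [562.2, 129.5, 218.3]
tcp_rot: [-3.142, -0.0, 1.478]
contact_force: [-0.2, 0.4, -0.7]
grip_width: 9.7
finger_force: 30.0
time: 26.52
tool_pos: [562.2, 129.5, 217.2]
tcp_rot: [-3.141, -0.0, 1.478]
contact_force: [0.5, 0.3, -0.3]
grip_width: 9.6
finger_force: 30.0
```

```bash
python3 shift.py '[[5,0,0,1,0],[5,0,0,1.5,0]]'
python3 shift.py '[[5,0,0,1,0],[5,0,0,1,0]]'
python3 shift.py '[[5,0,0,1,0],[5,0,0,1,0]]'
```

```text
time: 26.78
tool_pos: [562.2, 129.5, 217.1]
tcp_rot: [3.141, -0.0, 1.478]
contact_force: [-4.6, -1.4, 11.9]
grip_width: 9.8
finger_force: 30.0
time: 27.02
tool_pos: [562.2, 129.5, 217.1]
tcp_rot: [3.141, -0.0, 1.478]
contact_force: [-6.5, -0.6, 17.2]
grip_width: 9.8
finger_force: 30.0
time: 27.28
tool_pos: [562.1, 129.5, 217.0]
tcp_rot: [3.14, -0.0, 1.478]
contact_force: [-8.0, -1.7, 24.2]
grip_width: 9.8
finger_force: 30.0
```

```bash
python3 shift.py '[[5,0,0,-2.5,0]]'
python3 shift.py '[[28,0,0,0,0],[28,0,0,0,0],[28,0,0,0,0]]'
python3 shift.py '[[28,0,0,-40,0],[28,0,0,-100,0],[28,0,0,-130,0],[28,0,0,-130,0]]'
python3 shift.py '[[28,-60,-40,0,0],[28,-120,-90,0,0],[28,-170,-130,0,0],[28,-220,-170,0,0],[28,-240,-180,0,0]]'
python3 - <<'E'
from h import *
np.set_printoptions(precision=1,suppress=True)
t=cal('top');s=cal('side');c,sn=np.cos(BY),np.sin(BY)
cx,cy=562.2,129.5
for by in (-57,57):
  for bx in (-5,5):
    P=(cx+c*bx-sn*by,cy+sn*bx+c*by,66);print('exp',by,bx,'top',proj(t,P),'side',proj(s,P))
h=cv2.cvtColor(t['color'],cv2.COLOR_RGB2HSV)
m=np.zeros((480,640),np.uint8);sub=(h[...,1]<60)&(h[...,2]>120);m[240:275,195:270]=255*sub[240:275,195:270]
m=cv2.morphologyEx(m,cv2.MORPH_OPEN,np.ones((2,2)))
k=[x for x in cv2.findContours(m,0,2)[0] if cv2.contourArea(x)>10]
print([(cv2.boundingRect(x),cv2.contourArea(x)) for x in k])
for u in (210,225,240): print(u,[(r,*map(int,t['color'][r,u])) for r in range(246,262)])
print('row',[(u,*map(int,t['color'][254,u])) for u in range(198,266,2)])
for u in (312,325): print('side',u,[(r,*map(int,s['color'][r,u])) for r in range(258,310,3)])
print(readout.get_obs()['tool_pos'],readout.get_obs()['grip_width'],readout.get_obs()['time'])
E
```

```text
time: 27.4
tool_pos: [562.3, 129.5, 217.4]
tcp_rot: [3.14, -0.0, 1.478]
contact_force: [0.4, 0.4, 0.8]
grip_width: 9.6
finger_force: 30.0
time: 27.78
tool_pos: [562.2, 129.5, 216.0]
tcp_rot: [-3.141, 0.0, 1.478]
contact_force: [-0.2, 0.1, 0.5]
grip_width: 27.7
finger_force: 0.0
time: 28.28
tool_pos: [562.7, 129.6, 348.9]
tcp_rot: [3.136, -0.001, 1.478]
contact_force: [-0.9, -0.3, -0.8]
grip_width: 27.6
finger_force: 0.0
time: 28.9
tool_pos: [358.7, -93.6, 345.1]
tcp_rot: [-3.139, -0.001, 1.478]
contact_force: [0.5, 0.3, -0.1]
grip_width: 27.7
finger_force: 0.0
exp -57 -5 top [257.3 261.6] side [333.6 267.7]
exp -57 5 top [257.8 257.4] side [327.9 267. ]
exp 57 -5 top [209.7 257.9] side [313.9 297. ]
exp 57 5 top [210.2 253.7] side [307.5 296.2]
[((236, 257, 24, 8), 114.0), ((266, 246, 5, 30), 66.5), ((196, 241, 13, 35), 355.0)]
210 [(246, 81, 62, 41), (247, 82, 61, 38), (248, 80, 62, 38), (249, 83, 64, 40), (250, 87, 67, 42), (251, 82, 61, 36), (252, 72, 55, 31), (253, 65, 47, 28), (254, 64, 45, 27), (255, 61, 46, 32), (256, 63, 48, 32), (257, 66, 51, 39), (258, 59, 45, 26), (259, 60
[... 1492 characters left out ...]
), (276, 120, 97, 71), (279, 121, 96, 72), (282, 119, 97, 71), (285, 122, 98, 73), (288, 119, 97, 71), (291, 123, 108, 92), (294, 132, 125, 117), (297, 149, 141, 132), (300, 155, 147, 138), (303, 154, 146, 138), (306, 118, 100, 82), (309, 118, 94, 68)]
side 325 [(258, 157, 154, 144), (261, 110, 108, 103), (264, 111, 109, 102), (267, 110, 108, 102), (270, 117, 111, 103), (273, 168, 152, 135), (276, 198, 190, 176), (279, 207, 197, 184), (282, 167, 158, 148), (285, 150, 143, 133), (288, 150, 143, 134), (291, 148, 143, 134), (294, 148, 142, 134), (297, 148, 142, 133), (300, 181, 172, 161), (303, 187, 179, 168), (306, 180, 169, 158), (309, 119, 95, 71)]
[358.2 -95.  345.1] 27.979887011796094 29.0
```

```bash
python3 shift.py '[[28,0,0,0,0],[28,0,0,0,0]]'; python3 -c "
from plant import bot, imaging, readout, close_job
print(close_job())"
```

```text
time: 29.25
tool_pos: [361.3, -92.2, 345.9]
tcp_rot: [-3.141, -0.001, 1.479]
contact_force: [0.7, 0.4, 0.3]
grip_width: 28.2
finger_force: 0.0
the job is handed in; nothing more can be done
None
```

The job is handed in at about 29 s: all three walls were folded upright, and by force contact and the final camera readings the divider stands in its slots on the box floor; the arm is clear and the bystanders were not touched, but I viewed 12 pictures, over the limit of 10.

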